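# Set the horn stake to the index arrow and clamp it

### The arm

A 6-joint arm with a two-finger parallel gripper is mounted at the origin on a cart in front of the work surface, level with it; the furniture and walls round the work are solid. World frame = base frame: x ahead of the robot, y to its left, z up, the work surface at z = 0. Lengths are in m, angles in rad, forces in N, time in s.
With the tool pointing down it reaches from about 0.3 to 0.875 m from the base axis. Payload 6.4 kg.
Tool frame: the origin (TCP) lies on the centre line of the jaws, within the pads' length; the fingertips stand 25 mm ahead of it and the grasp point (between the pads) lies 6 mm ahead of it (ctrl.tip_reach is the distance from the TCP to the fingertips, in m); z points along the fingers, y is the line along which they close (so a half turn about z gives the same grasp; the last joint's range is limited). The gripper opens to 85 mm and grips with 20 to 120 N. Pads are 22 mm wide; open, the fingers measure 114 mm over their backs; the gripper's body (76 mm by 85 mm) begins 54 mm behind the grasp point. The pads swing forward as they close: fully open they stand 13 mm farther back than shut.
Start: joints at [1.114, 0.181, 1.607, -0, 1.354, -0.206], TCP at [0.143, 0.557, 0.256] pointing down, gripper open.
Joint ranges: [-2.99, 2.99], [-0.89, 2.07], [0.3, 2.58], [-1.14, 4.28], [0, 2.63], [-3.12, 3.12]. Speed limits (rad/s): [2.57, 2.57, 3.01, 3.14, 3.14, 3.14].

### API

Orientations are given as a unit quaternion [w, x, y, z].
In Python, from bench import ctrl gives the robot as it stands.
- The arm moves only by the tool servo_tool, never from a script. Its argument "motion" is a list that holds one entry, the list of rows, each a list of 5 numbers: the shift along the tool's x, y, z in cm, then the turn about the tool's z in degrees, then the closure, from -1 (fully open) to 1 (shut). In form: [[[dx, dy, dz, twist, claw], ...]]. A call has 1 to 5 rows; each row is the pose to reach, as a shift and turn from the pose commanded when the call began, along the tool's axes at that moment; what a row does not reach only later rows make up. A row lasts 1/10 s, in which the tool goes at most 50 mm and 8.59 degrees, less where a joint would pass 70% of its speed; a pose out of reach is approached as far as the arm can. A call with a gripper value outside its range is refused whole. The fingers move at their own pace and stop on an object; the grip force is fixed at half the most. Time passes only in rows, so rows that repeat a pose let the fingers close. It gives the time, the measured TCP pose, the force, the opening and the grip force at its end, in the units of the state.
- ctrl.get_obs(): the state, without advancing time (a new reading comes with each control period).
- ctrl.camera(name): name is "scene" or "top"; returns a dict with "pixels" (420x560x3 uint8, red, green, blue), "depth" (420x560 float32, m along the optical axis (not along the pixel's ray), 0 where there is no reading), "fx", "fy", "cx", "cy" (pixels), "R" (3x3) and "t" (3): a world point X has camera coordinates R X + t. Camera axes: x right, y down, z forward; pixel columns grow to the right and rows downward; lengths in m; the calibration is good to about 2 mm. A picture is of the moment at which its call begins.
- ctrl.hand_in(): hands the job in; it is judged then, once.
The state is a dict: "time_s": time; "q": joint angles; "dq": joint speeds; "joint_efforts": joint torques, N m; "eef_pos": TCP position; "eef_rot": TCP orientation; "wrist_force": force on the tool from outside, world axes, zero at the start; "torque": the same for the moment, N m; "opening": opening from 0.0 (shut) to 1.0 (fully open); "grasp_force": force on a finger pad.
Only numpy, scipy, OpenCV 4.12 (cv2) and the standard library are available. Lean on these libraries where they do the work, as an engineer would, in place of code of your own. Each camera call takes 0.05 s, during which the arm holds its last target. There are 200 camera calls.

### The job

Set the horn stake down upright, without dropping it, centred on the arrowed disc in the free seat of the stake plate, turned so that its horn points the same way as the disc's arrow, and let go of it. Then, by its black knob, swing the plate's clamp as far as it goes so that its claw lies over the horn stake's foot. Leave the domed stake in the other seat and the things round about where they are.

Things in the scene. Friction and masses are not known exactly. Their poses are not given: they have to be found in the camera images.
- horn_stake: Loose steel stake, 0.6 kg, 110 mm tall, standing on the bench. Round foot 60 mm wide, 12 mm thick; column 22 mm thick; on top (z 76 to 110 mm) a block 34 mm along x, 30 mm across y: grip it by its flat y faces. From it a tapered horn, 26 mm thick at the root, sticks out level along +x to 75 mm from the axis, at z 93 mm. Origin: centre of the foot's underside; z up, x along the horn.
- horn_tip (a point): End of the horn: 75 mm along +x from the stake's axis, 93 mm above its underside.
- index_disc: Flat aluminium disc of diameter 68 mm, 4 mm thick, with an arrow-shaped nose reaching to 64 mm from its centre. It is fixed in whichever of the plate's two seats is free. Origin: centre of its underside, 15 mm above the bench; its top, where the stake's foot stands, is 4 mm above that. x is the way the arrow points, z up.
- dome_stake: Steel stake with a round domed head, 96 mm tall, head diameter 46 mm, foot as on the horn stake. Loose, standing in the plate's other seat, 150 mm from the index disc's centre; not to be disturbed. Origin: centre of the foot's underside.
- stake_plate: Fixed dark steel plate, 140 (x) by 250 (y) by 12 mm, on the bench, with two round seats (diameter 72 mm, tops 15 mm above the bench) at x = 0, y = +75 and -75 mm. Origin: centre of its underside; x points away from the robot (within about 15 degrees), y to the left.
- clamp_pivot (a point): On the upright axis of the swing clamp, at the knob's gripping height (78 mm above the bench). In the plate's frame at x = -50 mm, y = 0, between the seats.
- clamp_knob (a point): Middle of the black upright knob on the clamp's tail, 75 mm from the pivot, 78 mm above the bench: a round post of diameter 20 mm (17 mm at its foot) that stands 50 mm high, from 43 to 93 mm above the bench. Pinch it and follow an arc round the pivot.
- claw_tip (a point): Tip of the clamp's claw, opposite the knob, 82 mm from the pivot, underside 35 mm above the bench. The clamp is a level steel bar 14 mm wide, 8 mm thick; it passes 4 mm above the foot of a horn stake standing on the disc, and does not press on it.
- clamp (a joint): Angle of the swing clamp (rad): 0 with the claw along the plate's +x, between the seats, knob towards the robot; positive swings the claw to the left seat (plate +y) and the knob to the right (plate -y). Stops at -0.8 and +0.8, where the claw lies over a foot in the right or left seat. Friction about 0.1 N m; stays where it is left.
- doming_block: Bystander: brass doming block, 50 mm cube, loose. Origin: centre of its underside.
- wax_tin: Bystander: round flat tin, diameter 64 mm, 20 mm high, loose. Origin: centre of its underside.
- jar: Bystander: small round brown jar with a dark lid, diameter 40 mm, 60 mm high, loose. Origin: centre of its underside.
Things that resemble listed ones, but are neither listed nor needed, are in the scene too. Leave any blue look-alike of the horn_stake alone.

How it is judged:
On the way, in this order (a step that is already met when the one before it is completed fails the run):
1. the horn stake stands released on the index disc, centred, its horn along the arrow (horizontal distance between horn_stake and index_disc below 0.008 m and z of horn_stake in the frame of index_disc below 0.007 m and angle between horn_stake's own z axis and vertical below 0.06 rad and x of horn_tip in the frame of index_disc above 0.05 m and angle between the x axis of horn_stake and the x axis of index_disc, either way round below 0.14 rad and contact force between the fingers and horn_stake below 0.3 N and linear speed of horn_stake below 0.02 m/s), for 0.2 s.
2. the clamp's claw is swung over the horn stake's foot (horizontal distance between claw_tip and index_disc below 0.0275 m), for 0.2 s.
At the end, for the whole second after the job is handed in: The horn stake stands upright, at rest and released within 8 mm of the index disc's centre, horn along the arrow within 8 degrees (not backwards); the claw's tip lies over its foot, within 27.5 mm of the disc's centre (18 mm at the stop); the domed stake stands within 15 mm of its start (all of step 1 and horizontal distance between claw_tip and index_disc below 0.0275 m and distance of dome_stake from where it was at the start of the episode below 0.015 m and angle between dome_stake's own z axis and vertical below 0.06 rad); the robot touches nothing.
It fails at once if the horn stake is dropped (moves faster than 0.5 m/s with no finger on it) or knocked over ((linear speed of horn_stake above 0.5 m/s and contact force between the fingers and horn_stake below 0.1 N) or angle between horn_stake's own z axis and vertical above 0.7 rad).
It fails at once if the domed stake, doming block, tin or jar is shifted by more than 30 mm, or the domed stake is knocked over (distance of any of dome_stake, doming_block, wax_tin, jar from where it was at the start of the episode above 0.03 m or angle between dome_stake's own z axis and vertical above 0.3 rad).
It also fails if it takes over 48 s, if anything falls off the work surface, if the arm or the gripper's body presses on something with over 40 N, if the wrist force passes 120 N, or if a joint passes its speed limit or range.

## Working session

There is one attempt and no reset: what is moved stays moved. The work goes in short steps, Python scripts to look and compute and a tool call to move; the robot and the scene stay as the last step left them, time stands still between calls to the robot, and variables do not carry over. Pictures are saved under pics/ and viewed, at most 10 in all, crops included, and the job is handed in when it is done.

Besides the shell and the picture viewer there is one more tool, called as name(argument=value, ...), one argument or row to a line, values as JSON. servo_tool: Moves the arm, as the interface text tells. Its arguments: {"type":"object","properties":{"motion":{"type":"array"}},"required":["motion"]}

```bash
mkdir -p pics; ls
cat > h.py <<'E'
import numpy as np, cv2, pickle
from bench import ctrl
def grab(tag):
    for n in ("scene","top"):
        c=ctrl.camera(n); pickle.dump(c,open(f"{tag}_{n}.pkl","wb"))
        cv2.imwrite(f"pics/{tag}_{n}.png",cv2.cvtColor(c["pixels"],cv2.COLOR_RGB2BGR))
def load(tag,n): return pickle.load(open(f"{tag}_{n}.pkl","rb"))
def pt(c,u,v,d=None):
    d=c["depth"][int(round(v)),int(round(u))] if d is None else d
    return c["R"].T@(np.array([(u-c["cx"])/c["fx"]*d,(v-c["cy"])/c["fy"]*d,d])-c["t"])
def ptz(c,u,v,z):
    o=-c["R"].T@c["t"]; r=c["R"].T@np.array([(u-c["cx"])/c["fx"],(v-c["cy"])/c["fy"],1.])
    return o+r*(z-o[2])/r[2]
def tri(c1,p1,c2,p2):
    P=lambda c:np.array([[c["fx"],0,c["cx"]],[0,c["fy"],c["cy"]],[0,0,1]])@np.c_[c["R"],c["t"]]
    X=cv2.triangulatePoints(P(c1),P(c2),np.array(p1,float).reshape(2,1),np.array(p2,float).reshape(2,1)); return (X[:3]/X[3]).ravel()
def cloud(c):
    v,u=np.mgrid[:420,:560]; d=c["depth"]
    X=np.stack([(u-c["cx"])/c["fx"]*d,(v-c["cy"])/c["fy"]*d,d],-1)-c["t"]
    return X@c["R"]
E
python3 - <<'E'
from h import *
np.set_printoptions(precision=4,suppress=True)
grab("a")
for n in ("scene","top"):
    c=load("a",n); print(n,-c["R"].T@c["t"],c["R"],c["fx"],(c["depth"]>0).mean())
print(ctrl.get_obs())
E
```

```text
pics
scene [-0.0713 -0.5963  0.8542] [[ 0.6581 -0.7528 -0.0148]
 [-0.5056 -0.4273 -0.7495]
 [ 0.5579  0.5008 -0.6618]] 510.80983450273936 0.9957610544217687
top [0.3632 0.007  1.2901] [[ 0.0133 -0.9997  0.0187]
 [-0.9835 -0.0165 -0.1804]
 [ 0.1806 -0.016  -0.9834]] 486.5443191834528 0.9957780612244898
{'time_s': 0.1, 'q': array([ 1.1137,  0.1815,  1.6079, -0.    ,  1.3538, -0.2063]), 'dq': array([ 0.0007,  0.    , -0.0017, -0.0013, -0.0006, -0.0007]), 'joint_efforts': array([  0.0002, -44.5877, -35.224 ,  -0.0004,   0.0041,   0.0001]), 'eef_pos': array([0.1425, 0.5566, 0.2555]), 'eef_rot': array([-0.0003,  0.1251,  0.9921, -0.0008]), 'wrist_force': array([ 0.3326, -0.1371,  0.4408]), 'torque': array([-0.0214, -0.0032, -0.0008]), 'grasp_force': 0.0, 'opening': 1.0041532241794036}
```

View pics/a_top.png

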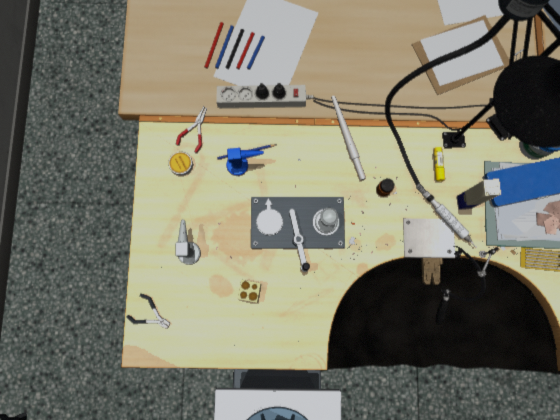

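View pics/a_scene.png

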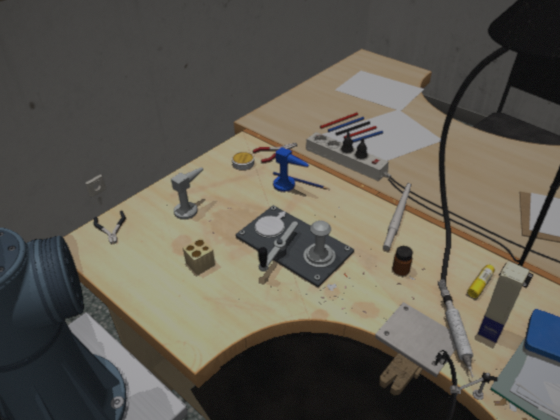

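Top view: horn stake at about (185,245), the horn pointing up the image. The plate is centred at (298,222), with the disc in the left seat at (270,220) and its arrow up. The dome stake is at (327,220), the knob at (306,267) and the claw at (293,212). The blue look-alike is at (240,160).

Run:
```python
from h import *
np.set_printoptions(precision=4,suppress=True)
t=load("a","top"); s=load("a","scene")
im=lambda c:cv2.cvtColor(c["pixels"],cv2.COLOR_RGB2BGR)
f=lambda c,x,y,w,h,k:cv2.resize(im(c)[y:y+h,x:x+w],None,fx=k,fy=k,interpolation=cv2.INTER_CUBIC)
a=f(t,160,185,190,95,4)   # 760x380 
b=f(t,165,215,44,52,5); 
cv2.imwrite("pics/c1.png",a)
cv2.imwrite("pics/c2.png",f(s,160,150,200,140,4))
for n,c in(("top",t),("scene",s)):
    X=cloud(c)
    tcp=np.array([.1425,.5566,.2555]);p=c["R"]@tcp+c["t"];print(n,"tcp px",p[:2]/p[2]*c["fx"]+[c["cx"],c["cy"]])
    # bench height around the stake & plate
    R=lambda x0,x1,y0,y1,z0,z1:X[(c["depth"]>0)&(X[...,0]>x0)&(X[...,0]<x1)&(X[...,1]>y0)&(X[...,1]<y1)&(X[...,2]>z0)&(X[...,2]<z1)]
    B=R(.3,.6,-.2,.4,-.02,.01);print("bench z",np.median(B[:,2]))
    if n=="top":
        for u,v in((182,253),(189,255),(182,228),(270,222),(269,202),(327,215),(306,267),(293,212),(250,292)):print(u,v,pt(c,u,v))
    S=pt(t,182,250)
    Q=R(S[0]-.08,S[0]+.12,S[1]-.07,S[1]+.07,.085,.125);print(len(Q),Q.min(0),Q.max(0),Q.mean(0))
    Q=Q[Q[:,2]>.104];print("block top",len(Q),np.median(Q[:,2]),cv2.minAreaRect(Q[:,:2].astype(np.float32)*1000))
```

```text
top tcp px [ -1.6411 412.4582]
bench z -0.00025845202909810364
182 253 [0.4805 0.2372 0.1096]
189 255 [0.4781 0.2243 0.0862]
182 228 [0.5438 0.2432 0.0955]
270 222 [0.5755 0.0271 0.0169]
269 202 [0.6298 0.0308 0.0163]
327 215 [ 0.579  -0.1142  0.1147]
306 267 [ 0.4522 -0.0645  0.0943]
293 212 [ 0.5989 -0.0328  0.0414]
250 292 [0.3908 0.0735 0.0492]
357 [0.4738 0.224  0.0853] [0.5644 0.2547 0.1157] [0.5085 0.2391 0.1036]
block top 187 0.10922669020688536 ((513.949462890625, 240.38314819335938), (76.69660949707031, 29.57029914855957), 0.7772722840309143)
scene tcp px [-53.7669 141.1564]
bench z -0.000694766189444113
354 [0.4746 0.2209 0.0853] [0.5686 0.2553 0.112 ] [0.5047 0.2337 0.1002]
block top 127 0.10822994962414388 ((495.0696716308594, 237.9783172607422), (39.56455993652344, 32.909996032714844), 6.094613552093506)
```

View pics/c1.png

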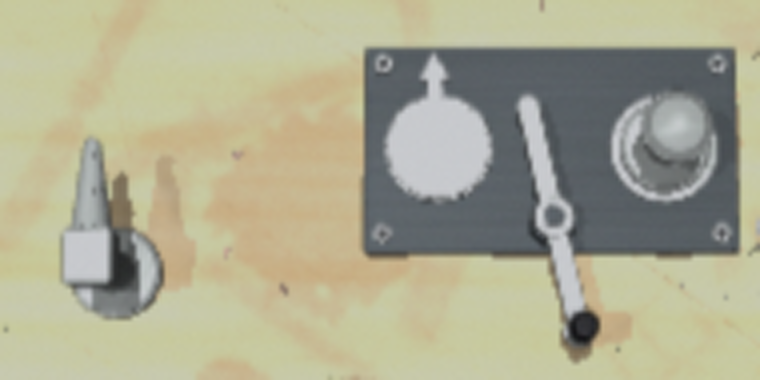

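View pics/c2.png

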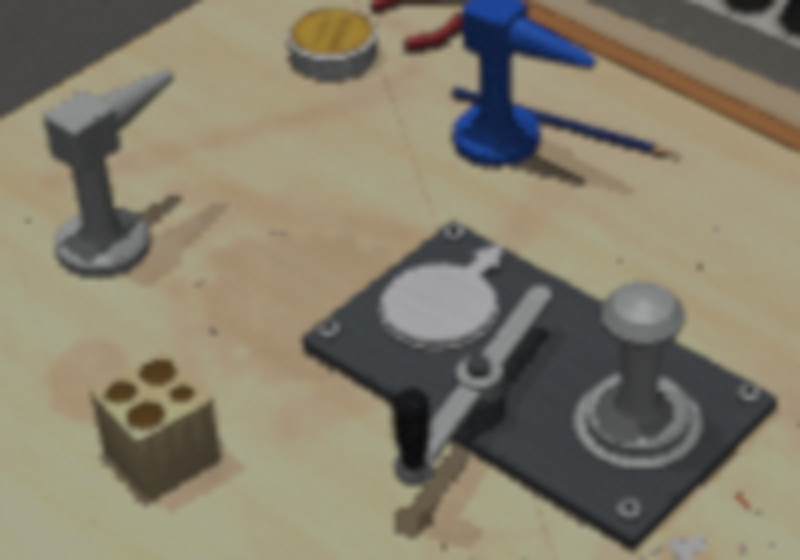

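The crops, at 4x with origins (160,185) for top and (160,150) for scene, show:

| Feature | Top crop | Scene crop |
|---|---|---|
| Block top corners | (62,232), (109,228), (113,281), (67,286) | centre about (82,110) |
| Horn tip | (92,140) | (172,74) |
| Disc centre | (438,147) | (438,303) |
| Arrow tip | (433,53) | (502,248) |
| Pivot | (554,216) | (480,366) |
| Knob top | (583,325) | (411,397) |
| Claw tip | (525,97) | (543,292) |

Run:
```python
from h import *
np.set_printoptions(precision=4,suppress=True)
t=load("a","top"); s=load("a","scene")
A=lambda p:(160+(p[0]-1.5)/4,185+(p[1]-1.5)/4)
B=lambda p:(160+(p[0]-1.5)/4,150+(p[1]-1.5)/4)
for n,p,q in(("block",(88,257),(82,110)),("horntip",(92,140),(172,74)),("disc",(438,147),(438,303)),("arrow",(433,53),(500,248)),("pivot",(554,216),(480,366)),("knob",(583,325),(411,397)),("claw",(525,97),(543,292)),("dome",(680,118),(643,300))):
    print(n,tri(t,A(p),s,B(q)))
Z=lambda p,z:ptz(t,*A(p),z)
c=np.array([Z(p,.11) for p in((62,232),(109,228),(113,281),(67,286))]);print("block corners",c,c.mean(0))
d=c[0]+c[1]-c[2]-c[3];e=c[0]+c[3]-c[1]-c[2];print("yaw",np.degrees(np.arctan2(d[1],d[0])),np.degrees(np.arctan2(e[1],e[0]))-90)
k=np.array([Z(p,.012) for p in((364,47),(736,47),(739,253),(364,254))]);print("plate c",k.mean(0))
d=k[0]+k[1]-k[2]-k[3];e=k[0]+k[3]-k[1]-k[2];print("plate yaw",np.degrees(np.arctan2(d[1],d[0])),np.degrees(np.arctan2(e[1],e[0]))-90, np.linalg.norm(d)/2,np.linalg.norm(e)/2)
for nm,p,z in(("foot",(117,273),.012),("tip",(92,140),.097),("disc",(438,147),.019),("arr",(433,53),.019),("piv",(554,216),.05),("knob",(583,325),.093),("claw",(525,97),.043)):print(nm,Z(p,z))
# masks: disc by colour+height, both cameras
for n,cam in(("top",t),("scene",s)):
    X=cloud(cam);g=cam["pixels"].astype(int);o=Z((438,147),.019)
    r=np.hypot(X[...,0]-o[0],X[...,1]-o[1])
    m=(r<.075)&(X[...,2]<.03)&(g.min(-1)>130)
    m=cv2.connectedComponentsWithStats(m.astype(np.uint8))
    i=1+np.argmax(m[2][1:,4]);M=(m[1]==i)
    v,u=np.nonzero(M);P=np.array([ptz(cam,a,b,.019) for a,b in zip(u,v)])[:,:2]
    cen=P.mean(0)
    for _ in range(10):
        D=P[np.hypot(*(P-cen).T)<.036];cen=D.mean(0)
    N=P[np.hypot(*(P-cen).T)>.040];q=N.mean(0)-cen
    print(n,"disc",cen,len(P),"area r",2*np.sqrt(len(D)/np.pi),"nose yaw",np.degrees(np.arctan2(q[1],q[0])),np.hypot(*(N-cen).T).max())
    # knob
    K=X[(g.max(-1)<70)&(np.hypot(X[...,0]-.4522,X[...,1]+.0645)<.03)&(X[...,2]>.088)]
    print("knob top",len(K),K.mean(0) if len(K) else"")
    # block top via depth + brightness
    K=X[(np.hypot(X[...,0]-.483,X[...,1]-.237)<.03)&(X[...,2]>.104)];print("blk",len(K),K.mean(0))
    K=X[(np.hypot(X[...,0]-.575,X[...,1]+.12)<.03)&(X[...,2]>.06)];print("dome",len(K),K.max(0),K.min(0))
```

```text
block [0.492  0.2373 0.1107]
horntip [0.5666 0.2423 0.0928]
disc [0.5775 0.0291 0.0176]
arrow [0.6409 0.0341 0.0163]
pivot [ 0.5289 -0.0473  0.0498]
knob [ 0.4563 -0.064   0.0925]
claw [ 0.6081 -0.0276  0.0388]
dome [ 0.582  -0.1209  0.1072]
block corners [[0.5054 0.2551 0.11  ]
 [0.5083 0.2268 0.11  ]
 [0.4761 0.2227 0.11  ]
 [0.4727 0.2503 0.11  ]] [0.4906 0.2387 0.11  ]
yaw 7.713290200110007 6.465943678067006
plate c [ 0.5777 -0.0458  0.012 ]
plate yaw 0.9220718543419884 1.0175241137146003 0.13944749689000188 0.24897739861768964
foot [0.4908 0.2383 0.012 ]
tip [0.5646 0.2424 0.097 ]
disc [0.5768 0.0294 0.019 ]
arr [0.6404 0.034  0.019 ]
piv [ 0.5279 -0.0465  0.05  ]
knob [ 0.4551 -0.063   0.093 ]
claw [ 0.6068 -0.0271  0.043 ]
top disc [0.5768 0.0295] 603 area r 26.60678836073137 nose yaw 4.2007027611833045 0.06342825481210397
knob top 38 [ 0.4541 -0.0632  0.0925]
blk 173 [0.4918 0.2392 0.1093]
dome 253 [ 0.5998 -0.0981  0.1153] [ 0.5567 -0.1409  0.0926]
scene disc [0.5776 0.028 ] 434 area r 22.792141940852034 nose yaw 5.524636399175396 0.06212163231455723
knob top 48 [ 0.4557 -0.0675  0.0916]
blk 125 [0.4915 0.2359 0.1082]
dome 335 [ 0.6039 -0.1016  0.1125] [ 0.5595 -0.1459  0.0606]
```

```bash
cat >> h.py <<'E'
from scipy.spatial.transform import Rotation as Ro
def go(target,yaw):
    o=ctrl.get_obs(); w,x,y,z=o["eef_rot"]; R=Ro.from_quat([x,y,z,w]).as_matrix()
    d=R.T@(np.array(target)-o["eef_pos"]); cur=np.degrees(np.arctan2(R[1,0],R[0,0]))
    tw=-((yaw-cur+90)%180-90)
    print("tcp",o["eef_pos"].round(4),"yaw",cur.round(2),"tilt",R[:,2].round(3),"-> cm",(d*100).round(2),"twist",round(tw,2),"t",o["time_s"],"open",round(o["opening"],3),"gf",o["grasp_force"],"F",o["wrist_force"].round(2))
E
python3 -c "
from h import *
go([.491,.238,.2],4.5)"
```

```text
tcp [0.1425 0.5566 0.2555] yaw 165.63 tilt [-0.001 -0.001 -1.   ] -> cm [-41.67 -22.2    5.57] twist -18.87 t 0.1 open 1.004 gf 0.0 F [ 0.33 -0.14  0.44]
```

servo_tool(
  motion=[
    [[-4,-2.2,0,-4,-1],[-8,-4.4,0,-8,-1],[-12,-6.6,0,-12,-1],[-16,-8.8,0,-16,-1],[-20,-10.8,0,-18.9,-1]],
  ],
)

```text
time_s: 0.6
eef_pos: [0.3103, 0.4012, 0.256]
eef_rot: [-0.0, -0.041, 0.999, -0.0]
wrist_force: [0.3, -0.2, 0.6]
opening: 0.998
grasp_force: 0.0
```

```bash
python3 -c "
from h import *
go([.491,.238,.2],4.5)"
```

```text
tcp [0.3103 0.4012 0.256 ] yaw -175.3 tilt [-0. -0. -1.] -> cm [-16.67 -17.74   5.6 ] twist 0.2 t 0.6 open 0.998 gf 0.0 F [ 0.35 -0.18  0.65]
```

servo_tool(
  motion=[
    [[-4,-4,0,0,-1],[-7.5,-7.5,0,0,-1],[-11,-11.5,0,0,-1],[-14.5,-15,1,0,-1],[-16.7,-17.8,3,0,-1]],
  ],
)

```text
time_s: 1.1
eef_pos: [0.4931, 0.2371, 0.2279]
eef_rot: [0.002, -0.039, 0.999, 0.0]
wrist_force: [0.6, 0.4, 0.2]
opening: 0.998
grasp_force: 0.0
```

servo_tool(
  motion=[
    [[0,0,2,0,-1],[0,0,2.5,0,-1]],
  ],
)

```text
time_s: 1.3
eef_pos: [0.4892, 0.2368, 0.1983]
eef_rot: [-0.003, -0.038, 0.999, -0.0]
wrist_force: [-0.2, 0.5, -0.6]
opening: 0.994
grasp_force: 0.0
```

Run:
```python
from h import *
go([.491,.238,.1],4.5)
grab("b")
t=load("b","top");s=load("b","scene");im=lambda c:cv2.cvtColor(c["pixels"],cv2.COLOR_RGB2BGR)
a=cv2.resize(im(t)[190:290,130:230],None,fx=4,fy=4);b=cv2.resize(im(s)[130:230,130:230],None,fx=4,fy=4)
cv2.imwrite("pics/d.png",np.hstack([a,b]))
```

```text
tcp [0.4892 0.2368 0.1983] yaw -175.64 tilt [-0.005 -0.001 -1.   ] -> cm [-0.24  0.11  9.83] twist -0.14 t 1.3 open 0.994 gf 0.0 F [-0.16  0.51 -0.62]
```

View pics/d.png

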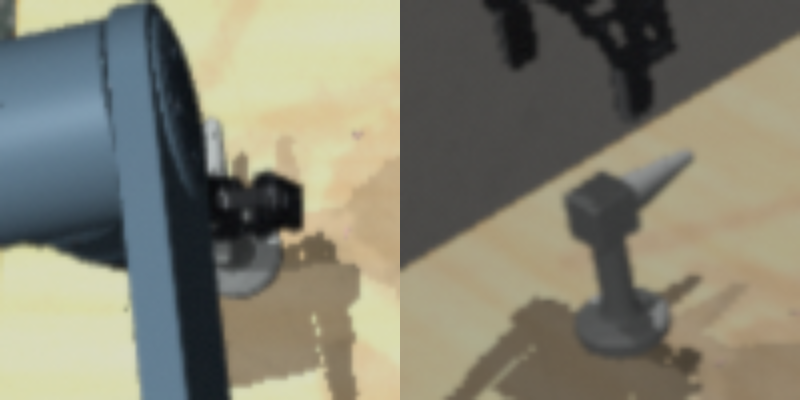

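The picture shows the open fingers above the block, straddling it in y. The block is at about (600,205) in the scene half. I'll descend now.

servo_tool(
  motion=[
    [[0,0.1,3,0,-1],[0,0.1,6,0,-1],[0,0.1,8.5,0,-1],[0,0.1,9.8,0,-1],[0,0.1,9.8,0,-1]],
  ],
)

```text
time_s: 1.9
eef_pos: [0.4888, 0.2401, 0.1024]
eef_rot: [-0.001, -0.04, 0.999, -0.0]
wrist_force: [-0.2, 0.7, 0.2]
opening: 1.0
grasp_force: 0.0
```

```bash
python3 -c "
from h import *
go([.491,.238,.1],4.5)"
```

```text
tcp [0.4888 0.2401 0.1024] yaw -175.38 tilt [-0.002 -0.001 -1.   ] -> cm [-0.2  -0.23  0.24] twist 0.12 t 1.9 open 1.0 gf 0.0 F [-0.19  0.68  0.16]
```

servo_tool(
  motion=[
    [[0,0,0.2,0,-0.3],[0,0,0.2,0,0.0],[0,0,0.2,0,0.1]],
  ],
)

```text
time_s: 2.2
eef_pos: [0.491, 0.2398, 0.1027]
eef_rot: [0.001, -0.04, 0.999, 0.0]
wrist_force: [-0.2, -0.3, 0.1]
opening: 0.52
grasp_force: 0.0
```

```bash
python3 -c "
from h import *
go([.491,.238,.1],4.5)"
```

```text
tcp [0.491  0.2398 0.1027] yaw -175.46 tilt [ 0.002  0.001 -1.   ] -> cm [ 0.01 -0.18  0.27] twist 0.04 t 2.2 open 0.52 gf 0.0 F [-0.18 -0.26  0.08]
```

servo_tool(
  motion=[
    [[0,-0.15,0.2,0,0.15],[0,-0.15,0.2,0,0.3],[0,-0.15,0.2,0,0.4],[0,-0.15,0.2,0,0.6],[0,-0.15,0.2,0,1]],
  ],
)

```text
time_s: 2.7
eef_pos: [0.4906, 0.2386, 0.0998]
eef_rot: [0.001, -0.04, 0.999, 0.0]
wrist_force: [-0.2, 3.8, 4.6]
opening: 0.347
grasp_force: 59.3
```

servo_tool(
  motion=[
    [[0,0,0,0,1],[0,0,0,0,1],[0,0,0,0,1],[0,0,-1,0,1],[0,0,-2,0,1]],
  ],
)

```text
time_s: 3.2
eef_pos: [0.4887, 0.2371, 0.1182]
eef_rot: [-0.002, -0.04, 0.999, -0.001]
wrist_force: [0.1, 0.6, -6.1]
opening: 0.343
grasp_force: 59.9
```

```bash
python3 -c "
from h import *
go([.577,.029,.22],4.4)"
```

```text
tcp [0.4887 0.2371 0.1182] yaw -175.46 tilt [-0.004 -0.002 -1.   ] -> cm [ -7.12 -21.46 -10.17] twist 0.14 t 3.2 open 0.343 gf 59.89118993282318 F [ 0.11  0.64 -6.12]
```

servo_tool(
  motion=[
    [[0,0,-2,0,1],[0,-1,-4,0,1],[-1,-3,-5.5,0,1],[-2,-6,-6,0,1],[-3,-9,-6,0,1]],
  ],
)

```text
time_s: 3.7
eef_pos: [0.5277, 0.1495, 0.1805]
eef_rot: [0.001, -0.04, 0.999, -0.0]
wrist_force: [0.9, -0.1, -6.1]
opening: 0.345
grasp_force: 60.2
```

servo_tool(
  motion=[
    [[-1,-3,0,0,1],[-2,-6,0,0,1],[-3,-9,0,0,1],[-3.8,-11.5,0,0,1],[-4.1,-12.4,0,0,1]],
  ],
)

```text
time_s: 4.2
eef_pos: [0.5781, 0.0273, 0.1791]
eef_rot: [-0.001, -0.038, 0.999, -0.001]
wrist_force: [0.6, 0.3, -6.2]
opening: 0.344
grasp_force: 60.6
```

servo_tool(
  motion=[
    [[0,0,1,0,1],[0,0,2,0,1],[0,0,3,0,1],[0,0,3,0,1]],
  ],
)

```text
time_s: 4.6
eef_pos: [0.5757, 0.0316, 0.1465]
eef_rot: [-0.003, -0.04, 0.999, 0.001]
wrist_force: [-1.6, -0.4, -5.3]
opening: 0.341
grasp_force: 60.5
```

Run:
```python
from h import *
np.set_printoptions(precision=4,suppress=True)
go([.577,.029,.119],4.4)
grab("e")
t=load("e","top");s=load("e","scene");im=lambda c:cv2.cvtColor(c["pixels"],cv2.COLOR_RGB2BGR)
a=cv2.resize(im(t)[170:270,220:320],None,fx=4,fy=4);b=cv2.resize(im(s)[160:260,200:300],None,fx=4,fy=4,interpolation=cv2.INTER_CUBIC)
cv2.imwrite("pics/e.png",np.hstack([a,b]))
go([.577,.029,.119],4.4)
```

```text
tcp [0.5757 0.0316 0.1465] yaw -175.39 tilt [-0.005  0.001 -1.   ] -> cm [-0.13 -0.28  2.75] twist 0.21 t 4.6 open 0.341 gf 60.473002195358276 F [-1.63 -0.43 -5.28]
tcp [0.5772 0.0312 0.1486] yaw -175.4 tilt [-0.002  0.    -1.   ] -> cm [ 0.03 -0.22  2.96] twist 0.2 t 4.7 open 0.341 gf 60.47206163406372 F [-0.35 -0.39 -6.33]
```

View pics/e.png

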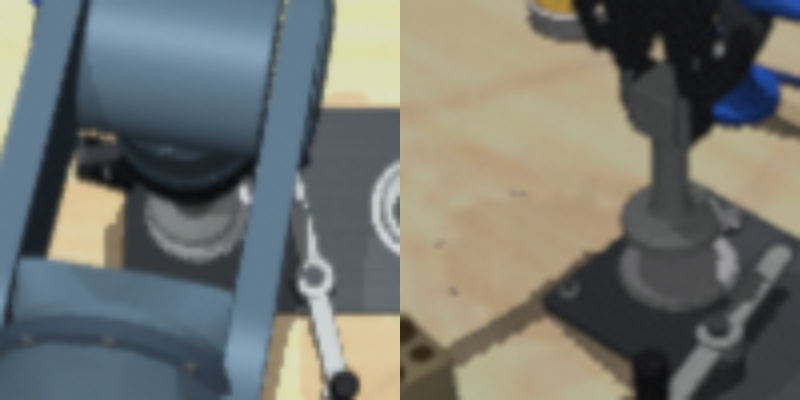

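servo_tool(
  motion=[
    [[0.05,-0.15,1,0.1,1],[0.1,-0.15,2,0.2,1],[0.1,-0.15,2.5,0.2,1],[0.1,-0.15,2.5,0.2,1]],
  ],
)

```text
time_s: 5.1
eef_pos: [0.576, 0.0289, 0.1228]
eef_rot: [-0.001, -0.038, 0.999, 0.0]
wrist_force: [-0.7, -1.4, -6.1]
opening: 0.344
grasp_force: 60.6
```

Run:
```python
from h import *
np.set_printoptions(precision=4,suppress=True)
grab("f")
go([.577,.029,.119],4.4)
t=load("f","top");s=load("f","scene");im=lambda c:cv2.cvtColor(c["pixels"],cv2.COLOR_RGB2BGR)
b=cv2.resize(im(s)[185:255,220:290],None,fx=6,fy=6,interpolation=cv2.INTER_CUBIC)
a=cv2.resize(im(t)[190:253,240:300],None,fx=6,fy=6,interpolation=cv2.INTER_CUBIC)
a=cv2.resize(im(t)[185:255,238:298],None,fx=6,fy=6,interpolation=cv2.INTER_CUBIC)
cv2.imwrite("pics/f.png",np.hstack([a,b]))
```

```text
tcp [0.577  0.0287 0.1241] yaw -175.67 tilt [-0.  0. -1.] -> cm [-0.01  0.03  0.51] twist -0.07 t 5.2 open 0.342 gf 60.58293700218201 F [-0.41 -0.75 -6.61]
```

View pics/f.png

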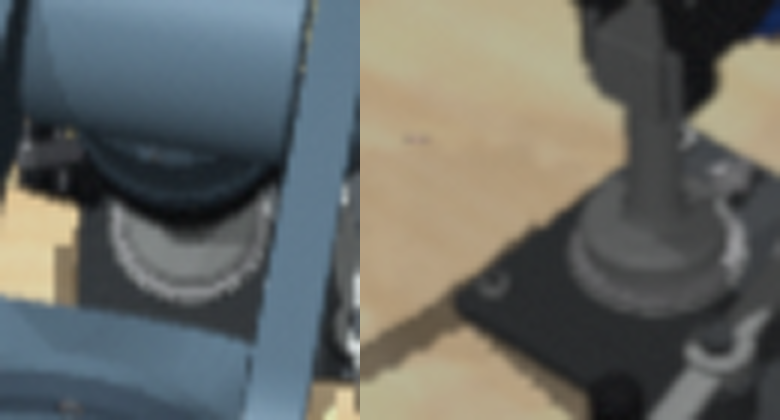

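The picture shows the foot centred over the disc: the rim is even round it at about (185,240) in the top half and (655,250) in the scene half. I'll lower the last 5 mm in small steps.

servo_tool(
  motion=[
    [[0,0,0.2,0,1],[0,0,0.35,0,1],[0,0,0.4,0,1],[0,0,0.4,0,1]],
  ],
)

```text
time_s: 5.6
eef_pos: [0.577, 0.0287, 0.1203]
eef_rot: [-0.0, -0.038, 0.999, 0.0]
wrist_force: [0.3, -0.9, -7.2]
opening: 0.344
grasp_force: 60.6
```

servo_tool(
  motion=[
    [[0,0,0.05,0,1],[0,0,0.1,0,1],[0,0,0.1,0,1]],
  ],
)

```text
time_s: 5.9
eef_pos: [0.577, 0.0287, 0.1192]
eef_rot: [-0.0, -0.038, 0.999, 0.0]
wrist_force: [-0.8, -0.4, -6.2]
opening: 0.344
grasp_force: 60.6
```

```bash
python3 -c "
from h import *
go([.577,.029,.119],4.4)"
```

```text
tcp [0.577  0.0287 0.1192] yaw -175.67 tilt [-0.  0. -1.] -> cm [-0.    0.03  0.02] twist -0.07 t 5.9 open 0.344 gf 60.58711051940918 F [-0.78 -0.38 -6.15]
```

Not yet in contact; the wrist still carries 6 N. I'll go down in half-millimetre steps.

servo_tool(
  motion=[
    [[0,0,0.05,0,1],[0,0,0.05,0,1],[0,0,0.1,0,1],[0,0,0.1,0,1]],
  ],
)

```text
time_s: 6.3
eef_pos: [0.5772, 0.0288, 0.1188]
eef_rot: [0.0, -0.038, 0.999, -0.0]
wrist_force: [-2.0, 1.3, 0.5]
opening: 0.347
grasp_force: 61.4
```

Contact: the load is off the wrist. Releasing slowly.

servo_tool(
  motion=[
    [[0,0,0,0,0.3],[0,0,0,0,0.2],[0,0,0,0,0.0],[0,0,0,0,-0.2],[0,0,0,0,-0.4]],
  ],
)

```text
time_s: 6.8
eef_pos: [0.5773, 0.0286, 0.1185]
eef_rot: [0.0, -0.038, 0.999, -0.0]
wrist_force: [0.7, -0.6, 0.2]
opening: 0.697
grasp_force: 0.0
```

servo_tool(
  motion=[
    [[0,0,0,0,-0.4],[0,0,0,0,-0.4],[0,0,-1,0,-0.4],[0,0,-3,0,-0.4],[0,0,-6,0,-0.4]],
  ],
)

```text
time_s: 7.3
eef_pos: [0.5758, 0.0289, 0.1779]
eef_rot: [-0.002, -0.038, 0.999, 0.0]
wrist_force: [1.1, -0.7, 0.1]
opening: 0.702
grasp_force: 0.0
```

servo_tool(
  motion=[
    [[0,0,-3,0,-0.4],[5,0,-4,0,-0.4],[10,-2,-4,0,-0.4],[13,-6,-4,0,-0.4],[13,-9,-4,0,-0.4]],
  ],
)

```text
time_s: 7.8
eef_pos: [0.4512, -0.0709, 0.2188]
eef_rot: [-0.0, -0.038, 0.999, -0.0]
wrist_force: [1.4, 0.2, 0.3]
opening: 0.703
grasp_force: 0.0
```

Run:
```python
from h import *
np.set_printoptions(precision=4,suppress=True)
go([.4546,-.0635,.2],12.8)
grab("g")
t=load("g","top");s=load("g","scene");im=lambda c:cv2.cvtColor(c["pixels"],cv2.COLOR_RGB2BGR)
b=cv2.resize(im(s)[150:290,200:300],None,fx=4,fy=4,interpolation=cv2.INTER_CUBIC)
a=cv2.resize(im(t)[150:290,240:340],None,fx=4,fy=4,interpolation=cv2.INTER_CUBIC)
cv2.imwrite("pics/g.png",np.hstack([a,b]))
```

```text
tcp [ 0.4512 -0.0709  0.2188] yaw -175.59 tilt [-0.001 -0.    -1.   ] -> cm [-0.4   0.72  1.88] twist -8.39 t 7.8 open 0.703 gf 0.0 F [1.42 0.24 0.32]
```

View pics/g.png

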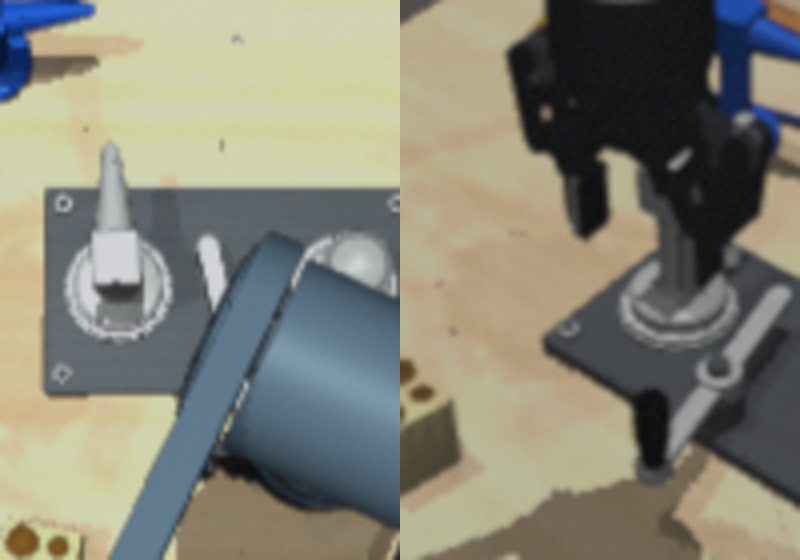

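The picture shows the stake standing free, its foot even within the disc's rim at (118,290) and the horn tip at (110,145). The clamp has not moved, and the knob is at (652,425) in the scene half. I'll check those numbers and go on to the knob.

Run:
```python
from h import *
np.set_printoptions(precision=4,suppress=True)
t=load("g","top")
f=lambda x,y,z:ptz(t,240+(x-1.5)/4,150+(y-1.5)/4,z)
a=f(116,258,.129);b=f(110,145,.112);print(a,b,np.degrees(np.arctan2(*(b-a)[1::-1])))
X=cloud(t);K=X[(np.hypot(X[...,0]-.577,X[...,1]-.029)<.03)&(X[...,2]>.122)];print(K.mean(0),len(K))
print(ctrl.get_obs()["q"]);go([.4547,-.0641,.084],13.4)
p=np.array([.5277,-.0467])
for th in(13.4,20,27,34,41,47.8):
    r=np.radians(th);print(th,(p-.075*np.array([np.cos(r),np.sin(r)])).round(4))
```

```text
[0.5762 0.029  0.129 ] [0.6506 0.0345 0.112 ] 4.183866681617979
[0.578  0.0296 0.1279] 186
[-0.4197 -0.0467  1.9256 -0.0011  1.2596 -2.0618]
tcp [ 0.454  -0.074   0.2197] yaw -175.89 tilt [ 0.002 -0.002 -1.   ] -> cm [-0.11  1.01 13.57] twist -9.29 t 7.9 open 0.703 gf 0.0 F [ 1.51 -0.23 -0.37]
13.4 [ 0.4547 -0.0641]
20 [ 0.4572 -0.0724]
27 [ 0.4609 -0.0807]
34 [ 0.4655 -0.0886]
41 [ 0.4711 -0.0959]
47.8 [ 0.4773 -0.1023]
```

servo_tool(
  motion=[
    [[-0.4,0.7,0,-5,-0.4],[-0.4,0.7,0,-9,-0.4],[-0.4,0.7,4,-9,-0.4],[-0.4,0.7,8,-9,-0.4],[-0.4,0.7,8,-9,-0.4]],
  ],
)

```text
time_s: 8.4
eef_pos: [0.4542, -0.0616, 0.1342]
eef_rot: [-0.004, -0.116, 0.993, 0.002]
wrist_force: [-0.8, -0.0, -0.3]
opening: 0.7
grasp_force: 0.0
```

```bash
python3 -c "
from h import *
go([.4547,-.0641,.084],13.4)"
```

```text
tcp [ 0.4542 -0.0616  0.1342] yaw -166.65 tilt [-0.009  0.004 -1.   ] -> cm [-0.03 -0.28  5.02] twist -0.05 t 8.4 open 0.7 gf 0.0 F [-0.79 -0.01 -0.27]
```

servo_tool(
  motion=[
    [[0,0,2.5,0,-0.4],[0,0,5,0,-0.4],[0,0,5,0,-0.4],[0,0,5,0,-0.4]],
  ],
)

```text
time_s: 8.8
eef_pos: [0.4585, -0.0636, 0.0898]
eef_rot: [0.0, -0.116, 0.993, -0.0]
wrist_force: [0.8, 0.2, 0.4]
opening: 0.702
grasp_force: 0.0
```

```bash
python3 -c "
from h import *
go([.4547,-.0641,.084],13.4)"
```

```text
tcp [ 0.4585 -0.0636  0.0898] yaw -166.65 tilt [ 0.001 -0.    -1.   ] -> cm [0.38 0.04 0.58] twist -0.05 t 8.8 open 0.702 gf 0.0 F [0.82 0.23 0.44]
```

servo_tool(
  motion=[
    [[0.3,0,0.5,0,0],[0.3,0,0.5,0,0.4],[0.3,0,0.5,0,0.6],[0.3,0,0.5,0,0.8],[0.3,0,0.5,0,1]],
  ],
)

```text
time_s: 9.3
eef_pos: [0.4551, -0.0644, 0.0843]
eef_rot: [0.0, -0.116, 0.993, -0.0]
wrist_force: [-2.2, 0.6, 5.7]
opening: 0.213
grasp_force: 58.4
```

Run:
```python
from h import *
np.set_printoptions(precision=3,suppress=True)
go([.4547,-.0641,.084],13.4)
o=ctrl.get_obs();w,x,y,z=o["eef_rot"];R=Ro.from_quat([x,y,z,w]).as_matrix()
p=np.array([.5277,-.0467,0]);k=o["eef_pos"]-p;k[2]=0;print("r",np.hypot(*k[:2]),"ang",np.degrees(np.arctan2(-k[1],-k[0])))
for a in(5,10,15,20,25,30,35,36):
    n=Ro.from_euler("z",a,degrees=True).apply(k)-k
    print(a,(R.T@n*100))
```

```text
tcp [ 0.455 -0.064  0.084] yaw -166.66 tilt [ 0.001 -0.    -1.   ] -> cm [0.03 0.04 0.03] twist -0.06 t 9.3 open 0.213 gf 58.38614400476217 F [-2.22  0.55  5.68]
r 0.07475930537255412 ang 13.723239982966243
5 [-0.033 -0.651  0.   ]
10 [-0.122 -1.297  0.001]
15 [-0.268 -1.933  0.001]
20 [-0.468 -2.554  0.002]
25 [-0.722 -3.155  0.002]
30 [-1.027 -3.731  0.003]
35 [-1.381 -4.279  0.003]
36 [-1.457 -4.385  0.003]
```

The knob is gripped at radius 74.8 mm from the pivot, against 75 given. I'll swing it in two calls.

servo_tool(
  motion=[
    [[-0.03,-0.65,0,-5,1],[-0.12,-1.3,0,-10,1],[-0.27,-1.93,0,-15,1],[-0.47,-2.55,0,-20,1],[-0.72,-3.15,0,-25,1]],
  ],
)

```text
time_s: 9.8
eef_pos: [0.4698, -0.0939, 0.0844]
eef_rot: [0.001, -0.33, 0.944, -0.001]
wrist_force: [0.5, -0.1, 3.2]
opening: 0.214
grasp_force: 58.4
```

Run:
```python
from h import *
np.set_printoptions(precision=3,suppress=True)
go([.4547,-.0641,.084],13.4)
o=ctrl.get_obs();w,x,y,z=o["eef_rot"];R=Ro.from_quat([x,y,z,w]).as_matrix()
p=np.array([.5277,-.0467,0]);k=o["eef_pos"]-p;k[2]=0;print("r",np.hypot(*k[:2]),"ang",np.degrees(np.arctan2(-k[1],-k[0])))
for a in(3,6,8,10):
    n=Ro.from_euler("z",a,degrees=True).apply(k)-k
    print(a,(R.T@n*100))
```

```text
tcp [ 0.47  -0.094  0.084] yaw -141.49 tilt [ 0.002 -0.001 -1.   ] -> cm [-0.67  3.27  0.03] twist 25.11 t 9.8 open 0.214 gf 58.40590286068618 F [ 0.53 -0.11  3.21]
r 0.07469756733905243 ang 39.17102284742281
3 [-0.015 -0.391  0.001]
6 [-0.05  -0.78   0.001]
8 [-0.085 -1.039  0.002]
10 [-0.128 -1.296  0.002]
```

Another 7.6° to the stop; I'll go to about 8°.

servo_tool(
  motion=[
    [[-0.02,-0.39,0,-3,1],[-0.05,-0.78,0,-6,1],[-0.08,-1.0,0,-8,1],[-0.08,-1.05,0,-8,1],[-0.08,-1.05,0,-8,1]],
  ],
)

```text
time_s: 10.3
eef_pos: [0.4771, -0.1017, 0.0843]
eef_rot: [0.001, -0.393, 0.92, -0.001]
wrist_force: [1.0, -1.8, 5.6]
opening: 0.21
grasp_force: 59.2
```

servo_tool(
  motion=[
    [[0,0,0,0,0.3],[0,0,0,0,0],[0,0,0,0,-0.2],[0,0,0,0,-0.2],[0,0,0,0,-0.2]],
  ],
)

```text
time_s: 10.8
eef_pos: [0.476, -0.1009, 0.0831]
eef_rot: [-0.0, -0.393, 0.919, 0.0]
wrist_force: [0.1, 0.2, -0.9]
opening: 0.598
grasp_force: 0.0
```

servo_tool(
  motion=[
    [[0,0,-3,0,-0.2],[0,0,-7,0,-0.2],[0,0,-11,0,-0.2],[2,-3,-13,0,-0.2],[5,-6,-13,0,-0.2]],
  ],
)

```text
time_s: 11.3
eef_pos: [0.4876, -0.1794, 0.2177]
eef_rot: [0.002, -0.395, 0.919, -0.003]
wrist_force: [1.4, 0.0, 0.4]
opening: 0.596
grasp_force: 0.0
```

servo_tool(
  motion=[
    [[3,-3,0,0,-0.2],[6,-6,0,0,-0.2],[8,-9,0,0,-0.2],[8,-9,0,0,-0.2]],
  ],
)

```text
time_s: 11.7
eef_pos: [0.4966, -0.3011, 0.2132]
eef_rot: [-0.001, -0.389, 0.921, -0.002]
wrist_force: [-0.4, 0.7, 1.0]
opening: 0.596
grasp_force: 0.0
```

Run:
```python
from h import *
np.set_printoptions(precision=4,suppress=True)
grab("k")
t=load("k","top");s=load("k","scene");im=lambda c:cv2.cvtColor(c["pixels"],cv2.COLOR_RGB2BGR)
b=cv2.resize(im(s)[150:290,230:330],None,fx=4,fy=4,interpolation=cv2.INTER_CUBIC)
a=cv2.resize(im(t)[150:290,240:340],None,fx=4,fy=4,interpolation=cv2.INTER_CUBIC)
cv2.imwrite("pics/k.png",np.hstack([a,b]))
go([.5,.0,.084],13.4)
```

```text
tcp [ 0.496  -0.2971  0.2127] yaw -133.93 tilt [-0.003 -0.001 -1.   ] -> cm [-21.71  20.31  12.84] twist 32.67 t 11.8 open 0.598 gf 0.0 F [-0.41  0.6   0.02]
```

View pics/k.png

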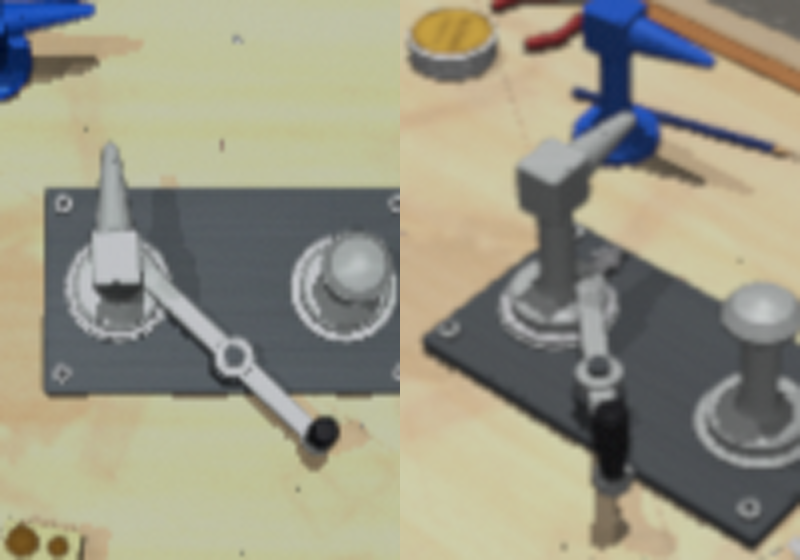

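The picture shows the stake upright on the disc, its horn along the arrow at (110,145). The claw lies over its foot at about (150,270), the knob is at (322,430), and the dome stake is in place. Handing in.

```bash
python3 -c "
from bench import ctrl
print(ctrl.hand_in())"
```

```text
the job is handed in; nothing more can be done
None
```

The horn stake stands released on the disc with its horn along the arrow, the clamp is swung to its stop over the foot, the domed stake is still in its seat, and the job is handed in at about 12 s; the hand-in gave no verdict.

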